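Clear a marble slab and check its height on the sprung gauge

ROBOT

A 7-joint arm with a two-finger parallel gripper is mounted at the origin on the work surface. World frame = base frame: x ahead of the robot, y to its left, z up, the work surface at z = 0. Lengths are in m, angles in rad, forces in N, time in s.
With the tool pointing down it reaches from about 0.425 to 0.875 m from the base axis. Payload 4.7 kg.
Tool frame: the origin (TCP) lies at the very end of the fingers, on their centre line; the grasp point (between the pads) lies 19 mm behind it; z points along the fingers, y is the line along which they close (so a half turn about z gives the same grasp; the last joint's range is limited). The gripper opens to 85 mm and grips with 20 to 120 N. Pads are 22 mm wide; open, the fingers measure 114 mm over their backs; the gripper's body (76 mm by 85 mm) begins 54 mm behind the grasp point. The pads swing forward as they close: fully open they stand 13 mm farther back than shut.
Start: joints at [1.229, 0.321, -0.07, 1.45, 0.023, 1.371, -0.057], TCP at [0.226, -0.609, 0.231] pointing down, gripper open.
Joint ranges: [-2.86, 2.86], [-0.3, 2.09], [-1.38, 1.24], [0.06, 2.45], [-1.56, 4.7], [0.09, 2.05], [-2.69, 2.69]. Speed limits (rad/s): [2.57, 2.57, 3.14, 3.14, 3.14, 3.14, 3.14].

INTERFACE

Orientations are given as a unit quaternion [w, x, y, z].
In Python, from station import read_state, read_camera, camera_info, job_done gives the robot as it stands.
- The arm moves only by the tool arm_command, never from a script. Its argument "motion" is a list of rows, each an object with "rotation": the turn, a rotation vector about the tool's x, y, z as a fraction of full scale, a list of three; "offset": the shift along the tool's x, y, z as a fraction of full scale, a list of three; "claw": the opening, from -1 (shut) to 1 (fully open). A call has 1 to 20 rows; each row shifts and turns the commanded pose from where the row before left it, along the tool's axes as they then stand; what a row does not reach is not made up. Full scale, the value 1, is 0.02 m for a shift and 0.08 rad for a turn. A row lasts 1/10 s, in which the tool goes at most 50 mm and 8.59 degrees, less where a joint would pass 70% of its speed; a pose out of reach is approached as far as the arm can. A call with a number of a shift or a turn outside -1 to 1 is refused whole. A call with a gripper value outside its range is refused whole. The fingers move at their own pace and stop on an object; "grip_force" is the grip in N (left out, the last holds). Time passes only in rows, so rows that do not move let the fingers close. It gives the time, the measured TCP pose, the force, the opening and the grip force at its end, in the units of the state.
- read_state(): the state, without advancing time (a new reading comes with each control period).
- read_camera(name): name is "side" or "top"; returns (picture, depth): 400x640x3 uint8, red, green, blue; 400x640 float32, m along the optical axis (not along the pixel's ray), 0 where there is no reading.
- camera_info(name): a dict with "fx", "fy", "cx", "cy" (pixels), "dist" ([k1, k2, p1, p2, k3] as OpenCV has them; the pictures are not rectified), "position" and "attitude" of the camera in the world. Camera axes: x right, y up, looking along -z (the intrinsics and any distortion apply to the point x, -y, -z); pixel columns grow to the right and rows downward; lengths in m; the calibration is good to about 2 mm. A picture is of the moment at which its call begins. camera_info takes no time and is no camera call.
- job_done(): hands the job in; it is judged then, once.
The state is a dict: "time": time; "joint_positions": joint angles; "dq": joint speeds; "joint_efforts": joint torques, N m; "tcp_pos": TCP position; "tool_rot": TCP orientation; "wrist_force": force on the tool from outside, world axes, zero at the start; "moment": the same for the moment, N m; "grip_width": opening from 0.0 (shut) to 1.0 (fully open); "finger_force": force on a finger pad.
Only numpy, scipy, OpenCV 4.12 (cv2) and the standard library are available. Lean on these libraries where they do the work, as an engineer would, in place of code of your own. Each camera call takes 0.05 s, during which the arm holds its last target. There are 200 camera calls.

TASK

Using the bench brush, not the fingers, sweep the three stone chips off the marble slab into the gauge's catch tray, then lay the brush back on the bench clear of the gauge. Then press the gauge's knob straight down, gently, until its foot rests on the bare slab, keep it firmly there for two seconds so that it takes the reading, and let it spring back up. Leave the slab where it lies under the foot, and do not disturb the other things on the bench.

Things in the scene. Friction and masses are not known exactly. Their poses are not given: they have to be found in the camera images.
- gauge: Bench height gauge, fixed. Origin on the bench plane below the foot; +x to its column, +y to its catch tray. Dark bed x -70..70, y -70..50 mm, 15 mm high. Column behind with a display box (x 92..128, y -35..35 mm), 220 mm high. A 26 mm wide arm runs from it to the foot's axis, underside at 150 mm (guide bush 38 mm across, underside at 145 mm), top at 179 mm.
- tray_mid (a point): Middle of the floor of the gauge's open steel catch tray, 98 mm to +y of the gauge origin, 4 mm above the bench. In the gauge's axes the floor spans x -71..71, y 50..146 mm; walls 28 mm high on its three outer sides, none towards the bed, which it adjoins.
- plunger (a joint): Gauge plunger (m): 0 = up, at rest; grows as it is pressed down, at most 0.090. A spring returns it (about 2.5 N at rest, 4 N at the slab). The foot rests on the 30 mm slab at 0.065.
- knob_top (a point): Middle of the top of the plunger's round black knob (40 mm across, 20 mm tall), straight above the foot; 270 mm above the bench when up. Press here from above with the closed fingers. Once the foot has landed, a cushion spring lets the knob sink up to 12 mm farther (6 N rising to 18 N), then it is solid.
- foot: The gauge's plunger with its rubber-soled foot disc, 28 mm across, 6 mm thick, at its lower end; origin at the middle of the foot's underside, 110 mm above the bench when up.
- slab: Loose square marble slab, 110 x 110 x 30 mm, about 1 kg, lying on the gauge's bed under the foot, square to the bed. Origin at the centre of its underside; its top is 45 mm above the bench.
- chip_a: Brown stone chip, 24 x 19 x 14 mm, on the slab; origin at the centre of its underside.
- chip_b: Brown stone chip, 21 x 18 x 15 mm, on the slab; origin at the centre of its underside.
- chip_c: Brown stone chip, 27 x 20 x 12 mm, on the slab; origin at the centre of its underside.
- brush: Wooden bench brush, 180 g, lying bristles down on the bench left or right of the gauge. Origin on the bristles' underside below the middle of the head; x along the brush, handle to -x. Stiff bristles 120 x 26 mm, 28 mm tall; wooden back 124 x 30 mm, up to 45 mm high; straight handle from x -61 to -191 mm, 24 mm wide, 18 mm thick.
- brush_grip (a point): Point on the middle of the brush's handle, 95 mm to -x of the brush origin and 36.5 mm above the underside of its bristles; grip across the brush (24 mm) here.
- vase: Bystander: rose stone vase, 76 mm across, 140 mm tall. Origin under its base.
- label_roll: Bystander: roll of paper labels standing on end, 68 mm across, 40 mm tall. Origin under its centre.
- cup: Bystander: onyx cup, 72 mm across, 75 mm tall. Origin under its base.
- tree: Bystander: grey stone fir-tree ornament, 70 mm across, 120 mm tall. Origin under its base.
- candle_jar: Bystander: low onyx candle pot with a wooden lid, 72 mm across, 45 mm tall. Origin under its base.
Things that resemble listed ones, but are neither listed nor needed, are in the scene too. What is shaped like the slab but pink or purple is not meant.

How it is judged:
By the outcome, as a careful person would: the job done as asked, in the order asked, and still so for the second after the job is handed in, with the robot touching nothing.
It also fails if it takes over 72 s, if anything falls off the work surface, if the arm or the gripper's body presses on something with over 40 N, if the wrist force passes 120 N, or if a joint passes its speed limit or range.

## Working session

There is one attempt and no reset: what is moved stays moved. The work goes in short steps, Python scripts to look and compute and a tool call to move; the robot and the scene stay as the last step left them, time stands still between calls to the robot, and variables do not carry over. Pictures are saved under pics/ and viewed, at most 13 in all, crops included, and the job is handed in when it is done.

Besides the shell and the picture viewer there is one more tool, called after "Call:" by a JSON object that holds its "op" and its "data". arm_command: Moves the arm, as the interface text tells. Its arguments: {"type":"object","properties":{"motion":{"type":"array"},"grip_force":{"type":"number"}},"required":["motion"]}

```bash
mkdir -p pics; ls; python3 - <<'E'
from station import *
import cv2,numpy as np
for n in("top","side"):
    p,d=read_camera(n); np.savez(f"pics/{n}0.npz",p=p,d=d); cv2.imwrite(f"pics/{n}0.png",p[:,:,::-1]); print(n,camera_info(n))
print(read_state())
E
```

```text
pics
top {'fx': 459.17778634205115, 'fy': 459.17778634205115, 'cx': 315.6805093344005, 'cy': 196.85129460840972, 'dist': array([0.04020007, 0.        , 0.        , 0.        , 0.        ]), 'position': array([0.30079647, 0.05983169, 1.49828524]), 'attitude': array([ 0.7070537 ,  0.05011143, -0.04884406, -0.70368897])}
side {'fx': 385.91664988823544, 'fy': 385.91664988823544, 'cx': 324.2326458282924, 'cy': 192.01543250588972, 'dist': array([-0.02285231,  0.        ,  0.        ,  0.        ,  0.        ]), 'position': array([0.15245215, 0.65475412, 0.86563888]), 'attitude': array([-0.24873025, -0.09469681,  0.36414596,  0.89250406])}
{'time': 0.1, 'joint_positions': array([ 1.22908543,  0.32174568, -0.07007657,  1.45156963,  0.0226253 ,
        1.37077131, -0.05683761]), 'dq': array([ 0.00109662, -0.00198824, -0.0008688 , -0.00190101, -0.00130299,
        0.00033138, -0.00079265]), 'joint_efforts': array([ 4.85414348e-04, -4.94878078e+01, -3.83517947e-01, -3.15212560e+01,
        1.31636855e-02,  7.52355263e-03, -7.10168052e-06]), 'tcp_pos': array([ 0.22620382, -0.60886012,  0.23032653]), 'tool_rot': array([-8.27587033e-04,  9.84208381e-01,  1.77011677e-01, -2.09727565e-04]), 'wrist_force': array([-0.53077864, -0.51576732,  0.45267307]), 'moment': array([ 0.01540701,  0.0090492 , -0.04991983]), 'finger_force': 0.0, 'grip_width': 1.0004384905888515}
```

```bash
cat > h.py <<'E'
import numpy as np,cv2
from station import *
from scipy.spatial.transform import Rotation as R
def rot(i):
    a=np.array(i["attitude"],float)
    return a if a.shape==(3,3) else R.from_quat(a,scalar_first=True).as_matrix()
def K(i): return np.array([[i["fx"],0,i["cx"]],[0,i["fy"],i["cy"]],[0,0,1]])
def und(n,uv):
    i=camera_info(n); q=cv2.undistortPoints(np.array(uv,float).reshape(-1,1,2),K(i),np.array(i["dist"],float)).reshape(-1,2)
    return i,np.c_[q[:,0],-q[:,1],-np.ones(len(q))]
def onplane(n,uv,z):
    i,r=und(n,uv); r=r@rot(i).T; o=np.array(i["position"]); return o+r*((z-o[2])/r[:,2])[:,None]
def bydepth(n,uv,d):
    i,r=und(n,uv); return np.array(i["position"])+(r*np.array([np.median(d[v-1:v+2,u-1:u+2]) for u,v in uv])[:,None])@rot(i).T
def proj(n,P):
    i=camera_info(n); c=(np.array(P,float).reshape(-1,3)-i["position"])@rot(i); c[:,1:]*=-1
    return cv2.projectPoints(c,np.zeros(3),np.zeros(3),K(i),np.array(i["dist"],float))[0].reshape(-1,2)
E
```

```text
(no output)
```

View pics/top0.png

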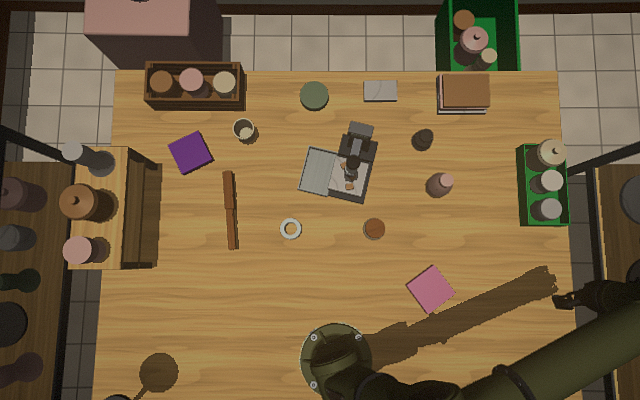

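View pics/side0.png

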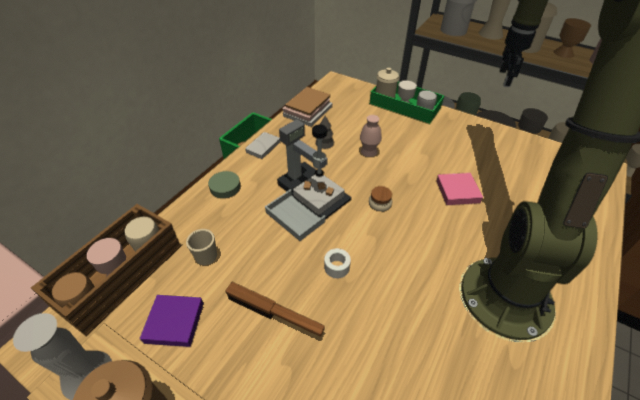

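The top view shows the gauge at about (345,172) with its tray on the left and the brush at (231,210). Look-alikes for the slab are the purple one (190,152) and the pink one (430,289); neither is wanted. The white slab under the foot is at about (350,178). The only brush-like thing is at (231,210). Next, close crops.

```bash
python3 - <<'E'
import cv2,numpy as np
t=cv2.imread("pics/top0.png");s=cv2.imread("pics/side0.png")
c=lambda im,x,y,w,h,W,H:cv2.resize(im[y:y+h,x:x+w],(W,H),interpolation=cv2.INTER_CUBIC)
a=np.hstack([c(t,295,115,90,90,500,500),c(t,210,165,50,90,278,500)])
cv2.imwrite("pics/m1.png",a)
b=np.hstack([c(s,260,110,100,130,430,559),c(s,220,270,110,70,370,235) if 0 else cv2.copyMakeBorder(c(s,220,270,110,75,370,252),0,307,0,0,0)])
cv2.imwrite("pics/m2.png",b)
E
```

```text
(no output)
```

View pics/m1.png

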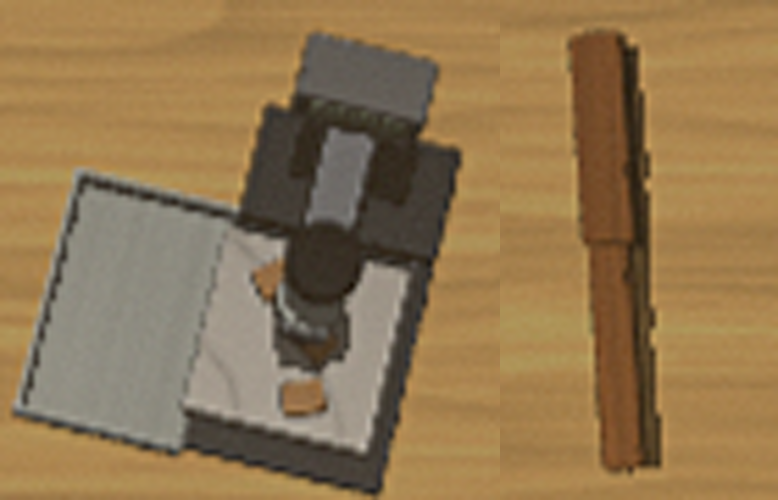

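View pics/m2.png

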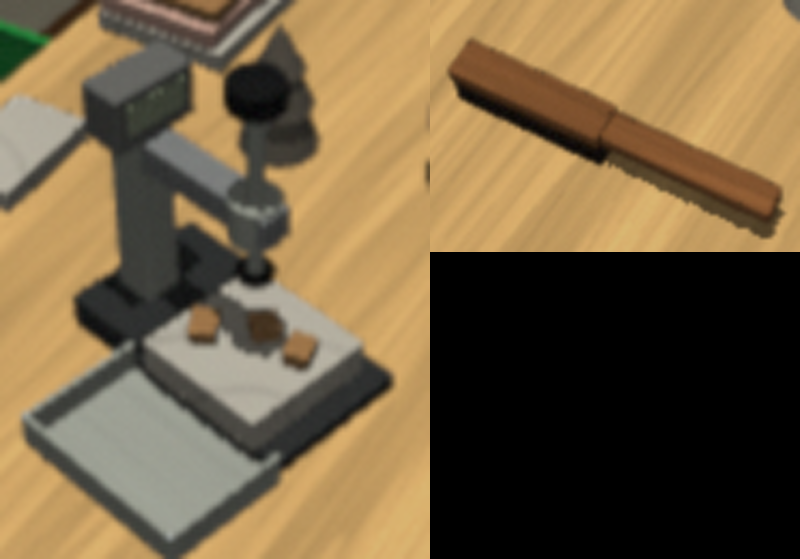

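```bash
cat >> h.py <<'E'
def fit(L,W): # 2D rigid L->W
    L=np.array(L,float);W=np.array(W)[:,:2]; l,w=L-L.mean(0),W-W.mean(0)
    th=np.arctan2((l[:,0]*w[:,1]-l[:,1]*w[:,0]).sum(),(l*w).sum()); c,s=np.cos(th),np.sin(th); M=np.array([[c,-s],[s,c]])
    t=W.mean(0)-M@L.mean(0); return t,th,(W-(L@M.T+t))*1000
E
python3 - <<'E'
from h import *
np.set_printoptions(precision=4,suppress=True)
C=lambda a,o,s:np.array(a)/s+o
s=5.5556;o=np.array([295,115]);ob=np.array([210-500/s,165])
P=[];L=[]
def add(uv,z,l): P.append(onplane("top",[C(uv,o,s)-.5*0],z)[0]);L.append(l)
add((80,172),.028,(.073,.148));add((15,412),.028,(-.073,.148))
add((410,268),.045,(.055,-.055));add((372,452),.045,(-.055,-.055));add((185,408),.045,(-.055,.055));add((380,492),.015,(-.07,-.07))
t,th,r=fit(L,P);print("gauge",t,np.degrees(th));print(r)
z=np.load("pics/top0.npz")["d"]
for uv,h in [((325,262),.27),((60,350),0.004),((370,330),.045),((350,65),.22)]:
    p=C(uv,o,s).round().astype(int);print("depth",bydepth("top",[tuple(p)],z),h)
ks=onplane("top",[C((325,262),o,s)],.27)[0];print("knob",ks)
c,si=np.cos(th),np.sin(th);M=np.array([[c,-si],[si,c]])
print("knob by gauge",proj("top",[*t,.27]), C((325,262),o,s), proj("side",[*t,.27]), C((257,90),[260,110],4.3))
for n,uv in [("t",(268,278)),("t",(320,347)),("t",(303,395))]:
    w=onplane("top",[C(uv,o,s)],.058)[0];print("chip",w,(w[:2]-t)@M*1000)
for uv in [(204,320),(266,322),(300,345)]:
    w=onplane("side",[C(uv,[260,110],4.3)],.055)[0];print("chipS",w,(w[:2]-t)@M*1000)
Pb=onplane("top",[C(u,ob,s) for u in [(571,41),(623,33),(583,243),(637,243),(602,468),(645,465)]],.045)
tb,thb,rb=fit([(.062,.015),(.062,-.015),(-.062,.015),(-.062,-.015),(-.191,.012),(-.191,-.012)],Pb)
print("brush",tb,np.degrees(thb));print(rb);print("grip",tb-.095*np.array([np.cos(thb),np.sin(thb)]))
for uv in [(603,140),(620,360)]:
    p=C(uv,ob,s).round().astype(int);print(bydepth("top",[tuple(p)],z))
for nm,uv,h in [("cup",(244,130),.07),("roll",(291,229),.04),("jar",(374,229),.045),("vase",(440,183),.1),("tree",(422,138),.1)]:
    print(nm,onplane("top",[uv],h)[0])
print(R.from_quat(read_state()["tool_rot"],scalar_first=True).as_matrix())
E
```

```text
gauge [ 0.5732 -0.0419] -12.802169144845207
[[-0.4778 -1.858 ]
 [-1.8526  2.7486]
 [ 1.3314 -0.2312]
 [ 0.5517 -1.5988]
 [ 1.3089 -1.3155]
 [-0.8617  2.2549]]
depth [[ 0.5704 -0.0389  0.2702]] 0.27
depth [[0.5741 0.0953 0.0049]] 0.004
depth [[ 0.5799 -0.0853  0.0484]] 0.045
depth [[ 0.684  -0.0579  0.22  ]] 0.22
knob [ 0.57   -0.0403  0.27  ]
knob by gauge [[354.0759 161.0193]] [353.4995 162.1596] [[319.9489 126.7588]] [319.7674 130.9302]
chip [ 0.607  -0.0247  0.058 ] [29.1161 24.2123]
chip [ 0.5668 -0.0544  0.058 ] [ -3.5196 -13.6297]
chip [ 0.5388 -0.0445  0.058 ] [-32.9434 -10.1769]
chipS [ 0.6074 -0.0279  0.055 ] [30.2451 21.1472]
chipS [ 0.5697 -0.0488  0.055 ] [-1.897  -7.5306]
chipS [ 0.5383 -0.0418  0.055 ] [-34.0526  -7.6953]
brush [0.5272 0.3416] 5.276145435937416
[[-3.8458 -0.1942]
 [-1.7282 -0.2048]
 [ 2.0202  0.4926]
 [-0.6054 -0.4755]
 [ 2.3023  0.3424]
 [ 1.8569  0.0394]]
grip [0.4326 0.3329]
[[0.5264 0.3402 0.046 ]]
[[0.3986 0.3268 0.0452]]
cup [0.7172 0.2935 0.07  ]
roll [0.4029 0.1408 0.04  ]
jar [ 0.4039 -0.1219  0.045 ]
vase [ 0.5428 -0.3196  0.1   ]
tree [ 0.685  -0.2682  0.1   ]
[[ 0.9373  0.3484 -0.0007]
 [ 0.3484 -0.9373  0.0016]
 [-0.0001 -0.0017 -1.    ]]
```

Measured: gauge origin is about (0.572, -0.041) at yaw -12.8°, brush at (0.527, 0.342) at yaw 5.3° with its handle towards the robot. Knob, tray and brush heights agree with their specified values. Moving.

Call:
{"op": "arm_command", "data": {"motion": [{"rotation":[0,0,0.89],"offset":[0,0,-1],"claw":1},{"rotation":[0,0,0.89],"offset":[0,0,-1],"claw":1},{"rotation":[0,0,0.89],"offset":[0,0,-1],"claw":1},{"rotation":[0,0,0.89],"offset":[0,0,-1],"claw":1},{"rotation":[0,0,0.89],"offset":[0,0,-1],"claw":1},{"rotation":[0,0,0],"offset":[0.8,-1,0],"claw":1},{"rotation":[0,0,0],"offset":[0.8,-1,0],"claw":1},{"rotation":[0,0,0],"offset":[0.8,-1,0],"claw":1},{"rotation":[0,0,0],"offset":[0.8,-1,0],"claw":1},{"rotation":[0,0,0],"offset":[0.8,-1,0],"claw":1},{"rotation":[0,0,0],"offset":[0.8,-1,0],"claw":1},{"rotation":[0,0,0],"offset":[0.8,-1,0],"claw":1},{"rotation":[0,0,0],"offset":[0.8,-1,0],"claw":1},{"rotation":[0,0,0],"offset":[0.8,-1,0],"claw":1},{"rotation":[0,0,0],"offset":[0.8,-1,0],"claw":1},{"rotation":[0,0,0],"offset":[0.8,-1,0],"claw":1},{"rotation":[0,0,0],"offset":[0.8,-1,0],"claw":1},{"rotation":[0,0,0],"offset":[0.8,-1,0],"claw":1},{"rotation":[0,0,0],"offset":[0.8,-1,0],"claw":1},{"rotation":[0,0,0],"offset":[0.8,-1,0],"claw":1}]}}

```text
time: 2.1
tcp_pos: [0.4668, -0.3084, 0.3308]
tool_rot: [-0.0, 1.0, -0.0, -0.0]
wrist_force: [0.2, -0.3, -0.1]
grip_width: 1.002
finger_force: 0.0
```

Call:
{"op": "arm_command", "data": {"motion": [{"rotation":[0,0,0],"offset":[0,-1,0],"claw":1},{"rotation":[0,0,0],"offset":[0,-1,0],"claw":1},{"rotation":[0,0,0],"offset":[0,-1,0],"claw":1},{"rotation":[0,0,0],"offset":[0,-1,0],"claw":1},{"rotation":[0,0,0],"offset":[0,-1,0],"claw":1},{"rotation":[0,0,0],"offset":[0,-1,0],"claw":1},{"rotation":[0,0,0],"offset":[0,-1,0],"claw":1},{"rotation":[0,0,0],"offset":[0,-1,0],"claw":1},{"rotation":[0,0,0],"offset":[0,-1,0],"claw":1},{"rotation":[0,0,0],"offset":[0,-1,0],"claw":1},{"rotation":[0,0,0],"offset":[0,-1,0],"claw":1},{"rotation":[0,0,0],"offset":[0,-1,0],"claw":1},{"rotation":[0,0,0],"offset":[0,-1,0],"claw":1},{"rotation":[0,0,0],"offset":[0,-1,0],"claw":1},{"rotation":[0,0,0],"offset":[0,-1,0],"claw":1},{"rotation":[0,0,0],"offset":[0,-1,0],"claw":1},{"rotation":[0,0,0],"offset":[0,-1,0],"claw":1},{"rotation":[0,0,0],"offset":[0,-1,0],"claw":1},{"rotation":[0,0,0],"offset":[0,-1,0],"claw":1},{"rotation":[0,0,0],"offset":[0,-1,0],"claw":1}]}}

```text
time: 4.1
tcp_pos: [0.4658, 0.0917, 0.3314]
tool_rot: [0.001, 1.0, -0.0, 0.0]
wrist_force: [0.8, -0.3, -0.6]
grip_width: 1.0
finger_force: 0.0
```

Call:
{"op": "arm_command", "data": {"motion": [{"rotation":[0,0,0],"offset":[-0.14,-1,0],"claw":1},{"rotation":[0,0,0],"offset":[-0.14,-1,0],"claw":1},{"rotation":[0,0,0],"offset":[-0.14,-1,0],"claw":1},{"rotation":[0,0,0],"offset":[-0.14,-1,0],"claw":1},{"rotation":[0,0,0],"offset":[-0.14,-1,0],"claw":1},{"rotation":[0,0,0],"offset":[-0.14,-1,0],"claw":1},{"rotation":[0,0,0],"offset":[-0.14,-1,0.3],"claw":1},{"rotation":[0,0,0],"offset":[-0.14,-1,0.3],"claw":1},{"rotation":[0,0,0],"offset":[-0.14,-1,0.3],"claw":1},{"rotation":[0,0,0],"offset":[-0.14,-1,0.3],"claw":1},{"rotation":[0,0,0],"offset":[-0.14,-1,0.5],"claw":1},{"rotation":[0,0,0],"offset":[-0.14,-1,0.5],"claw":1},{"rotation":[0,0,-0.58],"offset":[0,0,1],"claw":1},{"rotation":[0,0,-0.58],"offset":[0,0,1],"claw":1},{"rotation":[0,0,0],"offset":[0,0,1],"claw":1},{"rotation":[0,0,0],"offset":[0,0,1],"claw":1},{"rotation":[0,0,0],"offset":[0,0,1],"claw":1},{"rotation":[0,0,0],"offset":[0,0,1],"claw":1},{"rotation":[0,0,0],"offset":[0,0,1],"claw":1},{"rotation":[0,0,0],"offset":[0,0,1],"claw":1}]}}

```text
time: 6.1
tcp_pos: [0.4325, 0.3303, 0.1267]
tool_rot: [0.0, 0.999, 0.046, 0.0]
wrist_force: [-0.2, -0.3, 0.2]
grip_width: 1.0
finger_force: 0.0
```

Call:
{"op": "arm_command", "data": {"motion": [{"rotation":[0,0,0],"offset":[0,-0.1,1],"claw":1},{"rotation":[0,0,0],"offset":[0,0,1],"claw":1},{"rotation":[0,0,0],"offset":[0,0,1],"claw":1},{"rotation":[0,0,0],"offset":[0,0,1],"claw":1},{"rotation":[0,0,0],"offset":[0,0,0.7],"claw":1},{"rotation":[0,0,0],"offset":[0,0,0.5],"claw":1},{"rotation":[0,0,0],"offset":[0,0,0],"claw":1}]}}

```text
time: 6.8
tcp_pos: [0.432, 0.332, 0.0223]
tool_rot: [0.001, 0.999, 0.046, -0.001]
wrist_force: [-0.6, -0.6, 0.2]
grip_width: 0.999
finger_force: 0.0
```

Call:
{"op": "arm_command", "data": {"motion": [{"rotation":[0,0,0],"offset":[0,0,0.2],"claw":1},{"rotation":[0,0,0],"offset":[0,0,0],"claw":-1},{"rotation":[0,0,0],"offset":[0,0,0],"claw":-1},{"rotation":[0,0,0],"offset":[0,0,0],"claw":-1},{"rotation":[0,0,0],"offset":[0,0,0],"claw":-1},{"rotation":[0,0,0],"offset":[0,0,0],"claw":-1},{"rotation":[0,0,0],"offset":[0,0,0],"claw":-1},{"rotation":[0,0,0],"offset":[0,0,0],"claw":-1}], "grip_force": 90}}

```text
time: 7.6
tcp_pos: [0.4328, 0.3332, 0.0197]
tool_rot: [-0.0, 0.999, 0.046, 0.0]
wrist_force: [-1.7, 1.8, 4.1]
grip_width: 0.262
finger_force: 89.0
```

Call:
{"op": "arm_command", "data": {"motion": [{"rotation":[0,0,0],"offset":[0,0,-0.4],"claw":-1},{"rotation":[0,0,0],"offset":[0,0,-0.8],"claw":-1},{"rotation":[0,0,0],"offset":[0,0,-1],"claw":-1},{"rotation":[0,0,0],"offset":[0,0,-1],"claw":-1},{"rotation":[0,0,0],"offset":[0,0,-1],"claw":-1},{"rotation":[0,0,0],"offset":[0,0,-1],"claw":-1},{"rotation":[0,0,0],"offset":[0,0,-1],"claw":-1},{"rotation":[0,0,0.58],"offset":[0,0,-1],"claw":-1},{"rotation":[0,0,0.58],"offset":[0,0,-1],"claw":-1},{"rotation":[0,0,0],"offset":[0,0,-1],"claw":-1},{"rotation":[0,0,0],"offset":[0,0,-1],"claw":-1},{"rotation":[0,0,0],"offset":[0,0,-1],"claw":-1},{"rotation":[0,0,0],"offset":[0,0,-1],"claw":-1},{"rotation":[0,0,0],"offset":[0,0,-1],"claw":-1},{"rotation":[0,0,0],"offset":[0,0,-1],"claw":-1},{"rotation":[0,0,0],"offset":[0,0,-1],"claw":-1},{"rotation":[0,0,0],"offset":[0,0,-0.8],"claw":-1},{"rotation":[0,0,0],"offset":[0,0,0],"claw":-1}]}}

```text
time: 9.4
tcp_pos: [0.433, 0.3334, 0.3421]
tool_rot: [-0.001, 1.0, 0.0, 0.002]
wrist_force: [-0.2, 0.6, -2.1]
grip_width: 0.264
finger_force: 88.4
```

```bash
python3 - <<'E'
from h import *
p,d=read_camera("side"); s=read_state(); print(s["tcp_pos"],s["tool_rot"],s["wrist_force"],s["joint_positions"])
cv2.imwrite("pics/s1.png",cv2.resize(p[60:360,130:480,::-1],(700,600)))
E
```

```text
[0.43267072 0.33297583 0.34045215] [-3.13423181e-04  9.99999546e-01  8.19412908e-05  8.95670888e-04] [ 0.13733829 -0.06406209 -2.38185255] [ 0.15678753  0.14722822 -0.95526206  1.5061674   0.12092812  1.54845361
 -2.36647852]
```

View pics/s1.png

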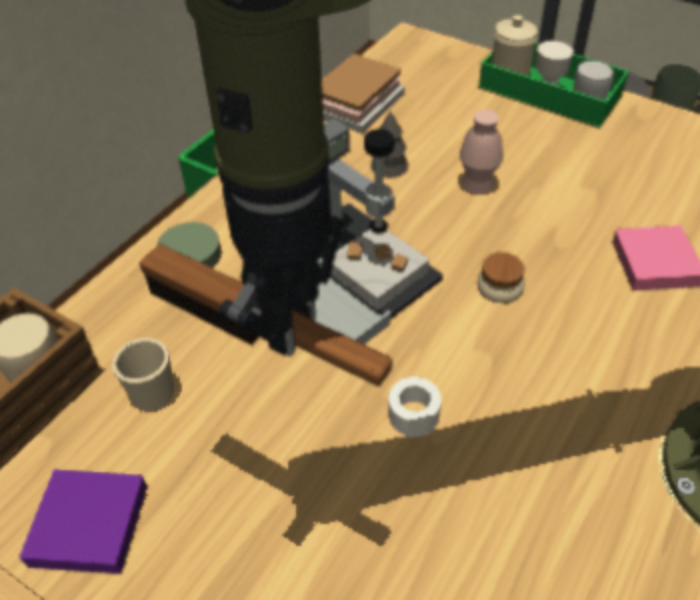

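The brush is held level, and its bristle edge runs from (145,270) to (250,335). Flying over to the -y side of the slab.

Call:
{"op": "arm_command", "data": {"motion": [{"rotation":[0,0,0],"offset":[0.07,1,0],"claw":-1},{"rotation":[0,0,0],"offset":[0.07,1,0],"claw":-1},{"rotation":[0,0,0],"offset":[0.07,1,0],"claw":-1},{"rotation":[0,0,0],"offset":[0.07,1,0],"claw":-1},{"rotation":[0,0,0],"offset":[0.07,1,0],"claw":-1},{"rotation":[0,0,0],"offset":[0.07,1,0],"claw":-1},{"rotation":[0,0,0],"offset":[0.07,1,0],"claw":-1},{"rotation":[0,0,0],"offset":[0.07,1,0],"claw":-1},{"rotation":[0,0,0],"offset":[0.07,1,0],"claw":-1},{"rotation":[0,0,0],"offset":[0.07,1,0],"claw":-1},{"rotation":[0,0,0],"offset":[0.07,1,0],"claw":-1},{"rotation":[0,0,0],"offset":[0.07,1,0],"claw":-1},{"rotation":[0,0,0],"offset":[0.07,1,0],"claw":-1},{"rotation":[0,0,0],"offset":[0.07,1,0],"claw":-1},{"rotation":[0,0,0.93],"offset":[0,0,0],"claw":-1},{"rotation":[0,0,0.93],"offset":[0,0,0],"claw":-1},{"rotation":[0,0,0.93],"offset":[0,0,0],"claw":-1}]}}

```text
time: 11.15
tcp_pos: [0.4514, 0.0524, 0.338]
tool_rot: [0.0, 0.994, -0.113, -0.001]
wrist_force: [0.6, 0.2, -2.1]
grip_width: 0.257
finger_force: 88.6
```

Call:
{"op": "arm_command", "data": {"motion": [{"rotation":[0,0,0],"offset":[0.31,0.95,0],"claw":-1},{"rotation":[0,0,0],"offset":[0.31,0.95,0],"claw":-1},{"rotation":[0,0,0],"offset":[0.31,0.95,0],"claw":-1},{"rotation":[0,0,0],"offset":[0.31,0.95,0],"claw":-1},{"rotation":[0,0,0],"offset":[0.31,0.95,0],"claw":-1},{"rotation":[0,0,0],"offset":[0.31,0.95,0],"claw":-1},{"rotation":[0,0,0],"offset":[0,0,0],"claw":-1},{"rotation":[0,0,0],"offset":[0,0,0],"claw":-1}]}}

```text
time: 11.95
tcp_pos: [0.4627, -0.0665, 0.3383]
tool_rot: [-0.0, 0.994, -0.112, -0.001]
wrist_force: [-0.4, 0.5, -2.2]
grip_width: 0.26
finger_force: 88.5
```

```bash
python3 - <<'E'
from h import *
p,d=read_camera("side"); p2,_=read_camera("top"); s=read_state(); print(s["tcp_pos"],R.from_quat(s["tool_rot"],scalar_first=True).as_matrix()[:,0],s["joint_positions"])
cv2.imwrite("pics/s2.png",np.hstack([cv2.resize(p[80:260,220:400,::-1],(400,400)),cv2.resize(p2[100:260,280:440,::-1],(400,400))]))
E
```

```text
[ 0.46303108 -0.06550671  0.338846  ] [ 9.75518992e-01 -2.19913059e-01 -9.70348418e-04] [ 0.62916238 -0.09116541 -0.50080113  1.6840782  -0.04409613  1.53851035
 -1.66094425]
```

View pics/s2.png

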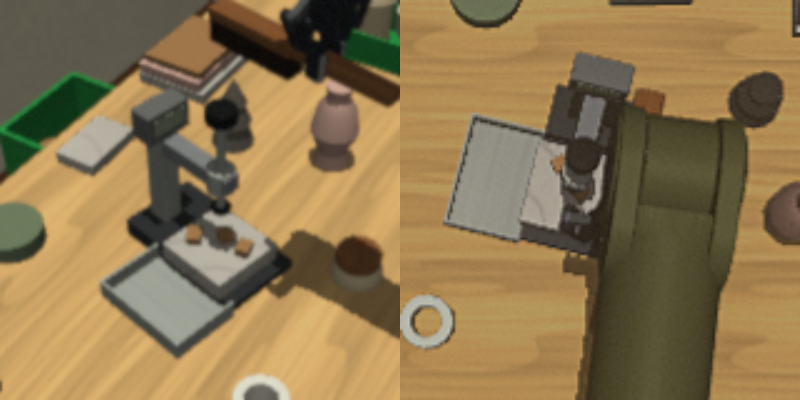

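```bash
python3 - <<'E'
from h import *
s=read_state(); t=np.array(s["tcp_pos"]);M=R.from_quat(s["tool_rot"],scalar_first=True).as_matrix()
for n in("side","top"):
    p,d=read_camera(n); v,u=np.nonzero(d>0); i,r=und(n,np.c_[u,v]); W=np.array(i["position"])+(r*d[v,u][:,None])@rot(i).T
    L=(W-t)@M; L[:,2]*=-1
    for a in np.arange(.04,.5,.03):
        k=(L[:,2]>a)&(L[:,2]<a+.03)&(abs(L[:,1])<.1)&(L[:,0]>-.1)&(L[:,0]<.25)
        if k.sum()>5: print(n,round(a,2),k.sum(),"x",np.percentile(L[k,0],[1,99]).round(3),"y",np.percentile(L[k,1],[1,99]).round(3))
E
```

```text
side 0.04 305 x [-0.019  0.009] y [-0.054  0.049]
side 0.07 471 x [-0.022  0.009] y [-0.066  0.06 ]
side 0.1 286 x [-0.032  0.009] y [-0.052  0.029]
side 0.13 475 x [-0.04   0.022] y [-0.039  0.011]
side 0.16 493 x [-0.039  0.028] y [-0.038  0.022]
side 0.19 575 x [-0.039  0.024] y [-0.039  0.014]
side 0.22 552 x [-0.037  0.022] y [-0.038  0.013]
side 0.25 415 x [-0.038  0.022] y [-0.043  0.011]
top 0.04 29 x [-0.012  0.001] y [-0.048 -0.024]
top 0.07 78 x [-0.012  0.013] y [-0.063 -0.041]
top 0.1 60 x [-0.01   0.011] y [-0.06  -0.034]
top 0.13 21 x [-0.026  0.002] y [-0.036 -0.025]
top 0.16 15 x [-0.022  0.002] y [-0.036 -0.029]
top 0.19 15 x [-0.019  0.001] y [-0.037 -0.032]
top 0.31 12 x [-0.069 -0.041] y [-0.038 -0.035]
top 0.34 86 x [-0.095  0.044] y [-0.048  0.027]
top 0.37 2157 x [-0.099  0.038] y [-0.046  0.047]
top 0.4 1927 x [-0.099  0.019] y [-0.04   0.044]
```

Call:
{"op": "arm_command", "data": {"motion": [{"rotation":[0,0,0],"offset":[0,0.05,1],"claw":-1},{"rotation":[0,0,0],"offset":[0,0,1],"claw":-1},{"rotation":[0,0,0],"offset":[0,0,1],"claw":-1},{"rotation":[0,0,0],"offset":[0,0,1],"claw":-1},{"rotation":[0,0,0],"offset":[0,0,1],"claw":-1},{"rotation":[0,0,0],"offset":[0,0,1],"claw":-1},{"rotation":[0,0,0],"offset":[0,0,1],"claw":-1},{"rotation":[0,0,0],"offset":[0,0,1],"claw":-1},{"rotation":[0,0,0],"offset":[0,0,1],"claw":-1},{"rotation":[0,0,0],"offset":[0,0,1],"claw":-1},{"rotation":[0,0,0],"offset":[0,0,1],"claw":-1},{"rotation":[0,0,0],"offset":[0,0,1],"claw":-1},{"rotation":[0,0,0],"offset":[0,0,0.6],"claw":-1},{"rotation":[0,0,0],"offset":[0,0,0],"claw":-1},{"rotation":[0,0,0],"offset":[0,0,0],"claw":-1}]}}

```text
time: 13.65
tcp_pos: [0.4636, -0.0675, 0.0878]
tool_rot: [-0.0, 0.994, -0.111, 0.0]
wrist_force: [-0.4, -1.1, -1.4]
grip_width: 0.262
finger_force: 88.5
```

```bash
python3 - <<'E'
from h import *
p,d=read_camera("side"); p2,_=read_camera("top"); s=read_state(); print(s["tcp_pos"],s["wrist_force"])
cv2.imwrite("pics/s3.png",np.hstack([cv2.resize(p[110:250,250:390,::-1],(560,560),interpolation=2),cv2.resize(p2[120:210,330:360,::-1],(187,560))]))
E
```

```text
[ 0.4640957  -0.067814    0.08841567] [ 0.07235959  0.46126844 -1.34285858]
```

View pics/s3.png

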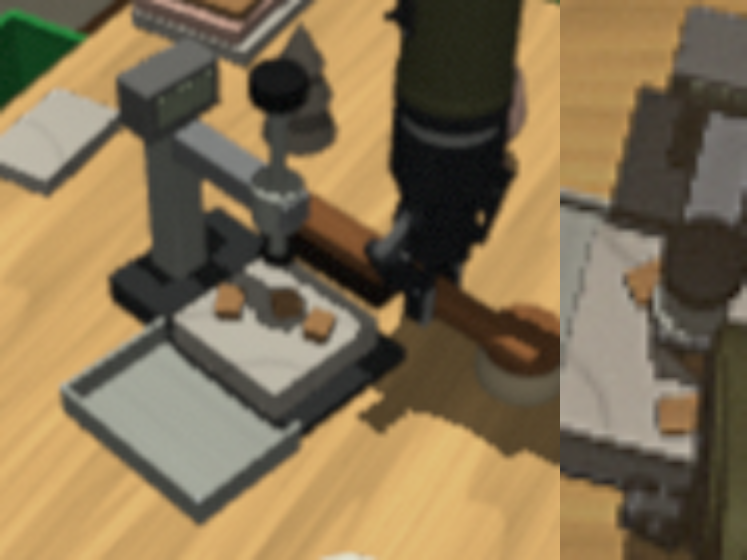

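The brush is hovering over the -y edge of the slab, and all three chips are visible in front of it at (230,300), (288,303) and (318,325). Lowering it.

Call:
{"op": "arm_command", "data": {"motion": [{"rotation":[0,0,0],"offset":[0,0,0.5],"claw":-1},{"rotation":[0,0,0],"offset":[0,0,0.3],"claw":-1},{"rotation":[0,0,0],"offset":[0,0,0.22],"claw":-1},{"rotation":[0,0,0],"offset":[0,0,0],"claw":-1},{"rotation":[0,0,0],"offset":[0,0,0],"claw":-1}]}}

```text
time: 14.25
tcp_pos: [0.463, -0.0677, 0.0667]
tool_rot: [-0.0, 0.994, -0.111, -0.0]
wrist_force: [-0.5, -0.0, -2.7]
grip_width: 0.267
finger_force: 88.5
```

Call:
{"op": "arm_command", "data": {"motion": [{"rotation":[0,0,0],"offset":[0,-0.3,0],"claw":-1},{"rotation":[0,0,0],"offset":[0,-0.3,0],"claw":-1},{"rotation":[0,0,0],"offset":[0,-0.3,0],"claw":-1},{"rotation":[0,0,0],"offset":[0,-0.3,0],"claw":-1},{"rotation":[0,0,0],"offset":[0,-0.3,0],"claw":-1},{"rotation":[0,0,0],"offset":[0,-0.3,0],"claw":-1},{"rotation":[0,0,0],"offset":[0,-0.3,0],"claw":-1},{"rotation":[0,0,0],"offset":[0,-0.3,0],"claw":-1},{"rotation":[0,0,0],"offset":[0,-0.3,0],"claw":-1},{"rotation":[0,0,0],"offset":[0,-0.3,0],"claw":-1},{"rotation":[0,0,0],"offset":[0,-0.3,0],"claw":-1},{"rotation":[0,0,0],"offset":[0,-0.3,0],"claw":-1},{"rotation":[0,0,0],"offset":[0,-0.3,0],"claw":-1},{"rotation":[0,0,0],"offset":[0,-0.3,0],"claw":-1},{"rotation":[0,0,0],"offset":[0,-0.3,0],"claw":-1},{"rotation":[0,0,0],"offset":[0,-0.3,0],"claw":-1},{"rotation":[0,0,0],"offset":[0,-0.3,0],"claw":-1},{"rotation":[0,0,0],"offset":[0,-0.3,0],"claw":-1}]}}

```text
time: 16.05
tcp_pos: [0.4872, 0.0381, 0.0669]
tool_rot: [0.0, 0.994, -0.111, -0.0]
wrist_force: [0.5, 0.5, -1.8]
grip_width: 0.264
finger_force: 88.5
```

```bash
python3 - <<'E'
from h import *
p,d=read_camera("side"); p2,_=read_camera("top"); s=read_state(); print(s["tcp_pos"],s["wrist_force"])
cv2.imwrite("pics/s4.png",np.hstack([cv2.resize(p[130:250,250:370,::-1],(480,480),interpolation=2),cv2.resize(p2[120:210,295:355,::-1],(320,480),interpolation=2)]))
E
```

```text
[0.48723254 0.03877753 0.06695379] [ 0.16769878  0.52633054 -2.91438099]
```

View pics/s4.png

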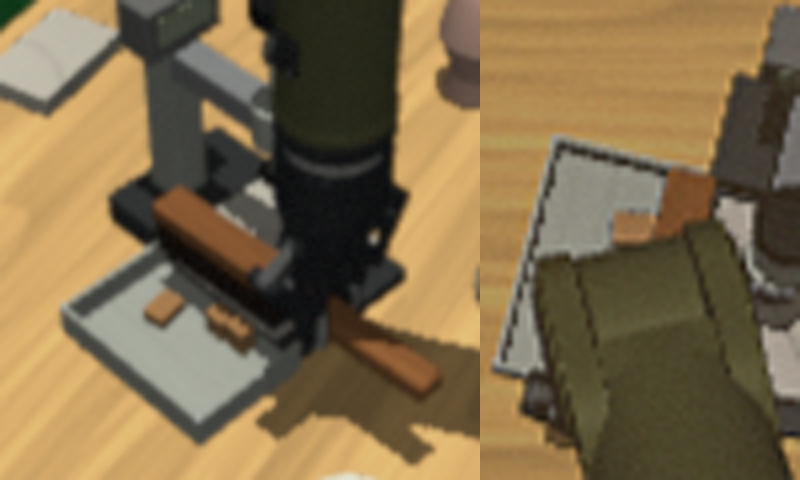

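Chips lie in the tray at (165,307) and about (230,325). Lifting the brush and returning it to where it lay.

Call:
{"op": "arm_command", "data": {"motion": [{"rotation":[0,0,0],"offset":[0,0,-0.5],"claw":-1},{"rotation":[0,0,0],"offset":[0,0,-1],"claw":-1},{"rotation":[0,0,0],"offset":[0,0,-1],"claw":-1},{"rotation":[0,0,0],"offset":[0,0,-1],"claw":-1},{"rotation":[0,0,0],"offset":[0,0,-1],"claw":-1},{"rotation":[0,0,0],"offset":[0,0,-1],"claw":-1},{"rotation":[0,0,0],"offset":[0,0,-1],"claw":-1},{"rotation":[0,0,-0.79],"offset":[0,0,0],"claw":-1},{"rotation":[0,0,-0.79],"offset":[0,0,0],"claw":-1},{"rotation":[0,0,-0.79],"offset":[0,0,0],"claw":-1},{"rotation":[0,0,-0.79],"offset":[0,0,0],"claw":-1},{"rotation":[0,0,-0.79],"offset":[0,0,0],"claw":-1},{"rotation":[0,0,0],"offset":[-0.09,-1,0],"claw":-1},{"rotation":[0,0,0],"offset":[-0.09,-1,0],"claw":-1},{"rotation":[0,0,0],"offset":[-0.09,-1,0],"claw":-1},{"rotation":[0,0,0],"offset":[-0.09,-1,0],"claw":-1},{"rotation":[0,0,0],"offset":[-0.09,-1,0],"claw":-1},{"rotation":[0,0,0],"offset":[-0.09,-1,0],"claw":-1},{"rotation":[0,0,0],"offset":[-0.09,-1,0],"claw":-1},{"rotation":[0,0,0],"offset":[-0.09,-1,0],"claw":-1}]}}

```text
time: 18.15
tcp_pos: [0.4578, 0.1959, 0.1976]
tool_rot: [0.0, 0.999, 0.046, 0.0]
wrist_force: [-0.3, 1.1, -2.0]
grip_width: 0.264
finger_force: 88.5
```

```bash
python3 - <<'E'
from h import *
p,d=read_camera("side"); p2,_=read_camera("top"); s=read_state(); print(s["tcp_pos"],s["wrist_force"],s["joint_positions"])
cv2.imwrite("pics/s5.png",np.hstack([cv2.resize(p[130:250,250:370,::-1],(400,400),interpolation=2),cv2.resize(p2[115:205,295:385,::-1],(400,400),interpolation=2)]))
E
```

```text
[0.45696894 0.19858037 0.1977875 ] [ 0.30868102  0.5028555  -1.49355478] [ 0.30260386  0.05907509 -0.78274633  1.84286107  0.04276446  1.2558942
 -1.96597978]
```

View pics/s5.png

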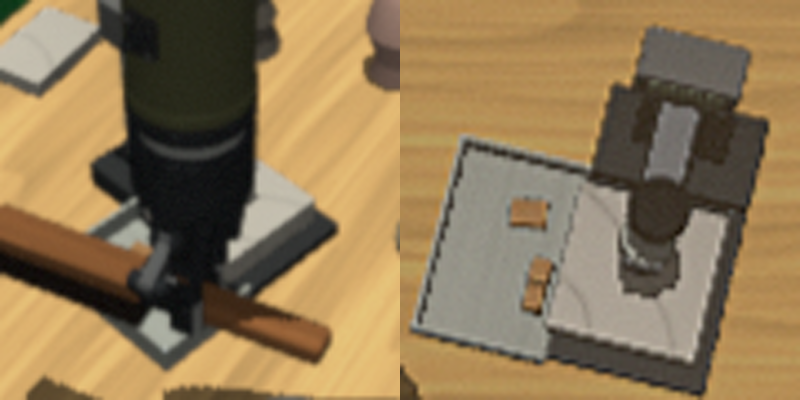

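The top view shows three chips in the tray at (528,213), (540,270) and (534,297). The slab is bare and still square to the bed.

Call:
{"op": "arm_command", "data": {"motion": [{"rotation":[0,0,0],"offset":[-0.09,-1,0],"claw":-1},{"rotation":[0,0,0],"offset":[-0.09,-1,0],"claw":-1},{"rotation":[0,0,0],"offset":[-0.09,-1,0],"claw":-1},{"rotation":[0,0,0],"offset":[-0.09,-1,0],"claw":-1},{"rotation":[0,0,0],"offset":[-0.09,-1,0],"claw":-1},{"rotation":[0,0,0],"offset":[-0.09,-1,0],"claw":-1},{"rotation":[0,0,0],"offset":[-0.09,-0.8,0],"claw":-1},{"rotation":[0,0,0],"offset":[0,0,1],"claw":-1},{"rotation":[0,0,0],"offset":[0,0,1],"claw":-1},{"rotation":[0,0,0],"offset":[0,0,1],"claw":-1},{"rotation":[0,0,0],"offset":[0,0,1],"claw":-1},{"rotation":[0,0,0],"offset":[0,0,1],"claw":-1},{"rotation":[0,0,0],"offset":[0,0,1],"claw":-1},{"rotation":[0,0,0],"offset":[0,0,1],"claw":-1},{"rotation":[0,0,0],"offset":[0,0,1],"claw":-1},{"rotation":[0,0,0],"offset":[0,0,0.5],"claw":-1},{"rotation":[0,0,0],"offset":[0,0,0.2],"claw":-1},{"rotation":[0,0,0],"offset":[0,0,0],"claw":-1},{"rotation":[0,0,0],"offset":[0,0,0],"claw":-1}]}}

```text
time: 20.15
tcp_pos: [0.4336, 0.3301, 0.0238]
tool_rot: [-0.0, 0.999, 0.046, 0.001]
wrist_force: [0.0, -0.4, -1.7]
grip_width: 0.263
finger_force: 88.6
```

Call:
{"op": "arm_command", "data": {"motion": [{"rotation":[0,0,0],"offset":[0,0,0.1],"claw":-1},{"rotation":[0,0,0],"offset":[0,0,0.08],"claw":-1},{"rotation":[0,0,0],"offset":[0,0,0],"claw":-1},{"rotation":[0,0,0],"offset":[0,0,0],"claw":-1}]}}

```text
time: 20.55
tcp_pos: [0.4332, 0.33, 0.0198]
tool_rot: [-0.0, 0.999, 0.046, 0.0]
wrist_force: [-0.2, -0.1, 1.7]
grip_width: 0.265
finger_force: 89.1
```

Call:
{"op": "arm_command", "data": {"motion": [{"rotation":[0,0,0],"offset":[0,0,0],"claw":1},{"rotation":[0,0,0],"offset":[0,0,0],"claw":1},{"rotation":[0,0,0],"offset":[0,0,0],"claw":1},{"rotation":[0,0,0],"offset":[0,0,0],"claw":1},{"rotation":[0,0,0],"offset":[0,0,0],"claw":1},{"rotation":[0,0,0],"offset":[0,0,0],"claw":1},{"rotation":[0,0,0],"offset":[0,0,-0.5],"claw":1},{"rotation":[0,0,0],"offset":[0,0,-1],"claw":1},{"rotation":[0,0,0],"offset":[0,0,-1],"claw":1},{"rotation":[0,0,0],"offset":[0,0,-1],"claw":1},{"rotation":[0,0,0],"offset":[0,0,-1],"claw":1},{"rotation":[0,0,0.58],"offset":[0,0,-1],"claw":1},{"rotation":[0,0,0.58],"offset":[0,0,-1],"claw":1},{"rotation":[0,0,0],"offset":[0,0,-1],"claw":-1},{"rotation":[0,0,0],"offset":[0,0,-1],"claw":-1},{"rotation":[0,0,0],"offset":[0,0,-1],"claw":-1},{"rotation":[0,0,0],"offset":[0,0,-1],"claw":-1},{"rotation":[0,0,0],"offset":[0,0,-1],"claw":-1},{"rotation":[0,0,0],"offset":[0,0,-1],"claw":-1},{"rotation":[0,0,0],"offset":[0,0,-1],"claw":-1}], "grip_force": 30}}

```text
time: 22.55
tcp_pos: [0.4324, 0.33, 0.2909]
tool_rot: [-0.0, 1.0, 0.0, 0.0]
wrist_force: [0.1, 0.1, -1.4]
grip_width: 0.004
finger_force: 0.0
```

```bash
python3 - <<'E'
from h import *
p,d=read_camera("top"); s=read_state(); print(s["tcp_pos"],s["tool_rot"],s["wrist_force"],s["grip_width"])
# knob refine: dark blob centroid at depth of z~.27
v,u=np.nonzero(d>0); i,r=und("top",np.c_[u,v]); W=np.array(i["position"])+(r*d[v,u][:,None])@rot(i).T
k=(abs(W[:,2]-.27)<.006)&(abs(W[:,0]-.571)<.04)&(abs(W[:,1]+.04)<.04); print(k.sum(),(W[k].min(0)+W[k].max(0))/2,W[k].mean(0),np.ptp(W[k],axis=0))
k=(abs(W[:,2]-.045)<.006)&(abs(W[:,0]-.527)<.2)&(abs(W[:,1]-.34)<.05); print("brush z~.045",k.sum(),W[k].min(0),W[k].max(0))
cv2.imwrite("pics/t6.png",cv2.resize(p[90:290,200:460,::-1],(780,600),interpolation=2))
E
```

```text
[0.43360181 0.33113272 0.29429266] [-1.34601077e-03  9.99995696e-01  1.67485370e-04  2.60173727e-03] [1.15303901 0.95178922 1.20875181] 0.0015878410520706486
162 [ 0.57400369 -0.03907184  0.26988771] [ 0.57289798 -0.03854401  0.26990171] [0.03964868 0.03816563 0.01156771]
brush z~.045 375 [0.42093347 0.29064292 0.03900584] [0.72693386 0.35876853 0.05071844]
```

View pics/t6.png

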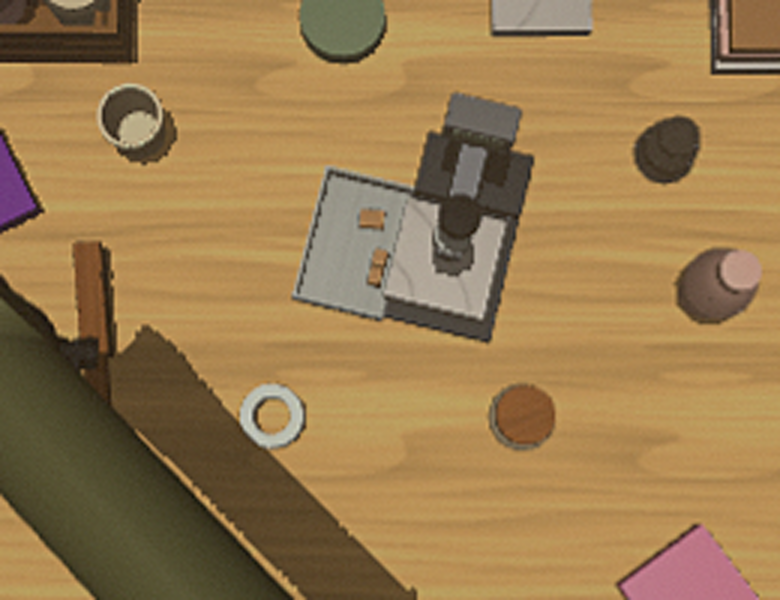

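The brush lies flat at (90,300), the three chips are in the tray and the slab is bare. The knob, at about (460,217), is at (0.572, -0.040). Moving over it with the fingers shut.

Call:
{"op": "arm_command", "data": {"motion": [{"rotation":[0,0,0],"offset":[0,0,-1],"claw":-1},{"rotation":[0,0,0],"offset":[0,0,-1],"claw":-1},{"rotation":[0,0,0],"offset":[0.38,1,0],"claw":-1},{"rotation":[0,0,0],"offset":[0.38,1,0],"claw":-1},{"rotation":[0,0,0],"offset":[0.38,1,0],"claw":-1},{"rotation":[0,0,0],"offset":[0.38,1,0],"claw":-1},{"rotation":[0,0,0],"offset":[0.38,1,0],"claw":-1},{"rotation":[0,0,0],"offset":[0.38,1,0],"claw":-1},{"rotation":[0,0,0],"offset":[0.38,1,0],"claw":-1},{"rotation":[0,0,0],"offset":[0.38,1,0],"claw":-1},{"rotation":[0,0,0],"offset":[0.38,1,0],"claw":-1},{"rotation":[0,0,0],"offset":[0.38,1,0],"claw":-1},{"rotation":[0,0,0],"offset":[0.38,1,0],"claw":-1},{"rotation":[0,0,0],"offset":[0.38,1,0],"claw":-1},{"rotation":[0,0,0],"offset":[0.38,1,0],"claw":-1},{"rotation":[0,0,0],"offset":[0.38,1,0],"claw":-1},{"rotation":[0,0,0],"offset":[0.38,1,0],"claw":-1},{"rotation":[0,0,0],"offset":[0.38,1,0],"claw":-1},{"rotation":[0,0,0],"offset":[0.38,1,0],"claw":-1},{"rotation":[0,0,0],"offset":[0.38,1,0],"claw":-1}]}}

```text
time: 24.6
tcp_pos: [0.5697, -0.0308, 0.3296]
tool_rot: [0.0, 1.0, 0.0, 0.0]
wrist_force: [-0.7, -0.7, -0.1]
grip_width: 0.001
finger_force: 0.0
```

Call:
{"op": "arm_command", "data": {"motion": [{"rotation":[0,0,0],"offset":[0.1,0.55,0],"claw":-1},{"rotation":[0,0,0],"offset":[0,0,0],"claw":-1},{"rotation":[0,0,0],"offset":[0,0,0],"claw":-1}]}}

```text
time: 24.9
tcp_pos: [0.5713, -0.0403, 0.3293]
tool_rot: [-0.0, 1.0, 0.0, -0.0]
wrist_force: [0.9, 0.8, -0.4]
grip_width: -0.0
finger_force: 0.0
```

Call:
{"op": "arm_command", "data": {"motion": [{"rotation":[0,0,0],"offset":[0,0,0.8],"claw":-1},{"rotation":[0,0,0],"offset":[0,0,0.8],"claw":-1},{"rotation":[0,0,0],"offset":[0,0,0.6],"claw":-1},{"rotation":[0,0,0],"offset":[0,0,0.4],"claw":-1},{"rotation":[0,0,0],"offset":[0,0,0.2],"claw":-1},{"rotation":[0,0,0],"offset":[0,0,0.2],"claw":-1},{"rotation":[0,0,0],"offset":[0,0,0.2],"claw":-1},{"rotation":[0,0,0],"offset":[0,0,0.2],"claw":-1},{"rotation":[0,0,0],"offset":[0,0,0],"claw":-1},{"rotation":[0,0,0],"offset":[0,0,0],"claw":-1}]}}

```text
time: 25.9
tcp_pos: [0.5717, -0.0409, 0.2616]
tool_rot: [-0.0, 1.0, 0.0, 0.0]
wrist_force: [-0.9, 1.0, 1.3]
grip_width: 0.001
finger_force: 1.1
```

Call:
{"op": "arm_command", "data": {"motion": [{"rotation":[0,0,0],"offset":[0,0,0.2],"claw":-1},{"rotation":[0,0,0],"offset":[0,0,0.2],"claw":-1},{"rotation":[0,0,0],"offset":[0,0,0.2],"claw":-1},{"rotation":[0,0,0],"offset":[0,0,0.2],"claw":-1},{"rotation":[0,0,0],"offset":[0,0,0.2],"claw":-1},{"rotation":[0,0,0],"offset":[0,0,0.2],"claw":-1},{"rotation":[0,0,0],"offset":[0,0,0.2],"claw":-1},{"rotation":[0,0,0],"offset":[0,0,0.2],"claw":-1},{"rotation":[0,0,0],"offset":[0,0,0.2],"claw":-1},{"rotation":[0,0,0],"offset":[0,0,0.2],"claw":-1},{"rotation":[0,0,0],"offset":[0,0,0.2],"claw":-1},{"rotation":[0,0,0],"offset":[0,0,0.2],"claw":-1},{"rotation":[0,0,0],"offset":[0,0,0],"claw":-1}]}}

```text
time: 27.2
tcp_pos: [0.5713, -0.0414, 0.2126]
tool_rot: [0.0, 1.0, -0.0, -0.0]
wrist_force: [1.5, 2.3, 4.3]
grip_width: -0.001
finger_force: 1.7
```

Call:
{"op": "arm_command", "data": {"motion": [{"rotation":[0,0,0],"offset":[0,0,0.15],"claw":-1},{"rotation":[0,0,0],"offset":[0,0,0.15],"claw":-1},{"rotation":[0,0,0],"offset":[0,0,0.1],"claw":-1},{"rotation":[0,0,0],"offset":[0,0,0.1],"claw":-1},{"rotation":[0,0,0],"offset":[0,0,0.1],"claw":-1},{"rotation":[0,0,0],"offset":[0,0,0.08],"claw":-1},{"rotation":[0,0,0],"offset":[0,0,0],"claw":-1}]}}

```text
time: 27.9
tcp_pos: [0.5715, -0.0414, 0.2006]
tool_rot: [0.0, 1.0, -0.0, 0.0]
wrist_force: [-1.5, 1.4, 10.2]
grip_width: -0.001
finger_force: 5.0
```

Call:
{"op": "arm_command", "data": {"motion": [{"rotation":[0,0,0],"offset":[0,0,0.1],"claw":-1},{"rotation":[0,0,0],"offset":[0,0,0],"claw":-1},{"rotation":[0,0,0],"offset":[0,0,0],"claw":-1},{"rotation":[0,0,0],"offset":[0,0,0],"claw":-1},{"rotation":[0,0,0],"offset":[0,0,0],"claw":-1},{"rotation":[0,0,0],"offset":[0,0,0],"claw":-1},{"rotation":[0,0,0],"offset":[0,0,0],"claw":-1},{"rotation":[0,0,0],"offset":[0,0,0],"claw":-1},{"rotation":[0,0,0],"offset":[0,0,0],"claw":-1},{"rotation":[0,0,0],"offset":[0,0,0],"claw":-1},{"rotation":[0,0,0],"offset":[0,0,0],"claw":-1},{"rotation":[0,0,0],"offset":[0,0,0],"claw":-1},{"rotation":[0,0,0],"offset":[0,0,0],"claw":-1},{"rotation":[0,0,0],"offset":[0,0,0],"claw":-1},{"rotation":[0,0,0],"offset":[0,0,0],"claw":-1},{"rotation":[0,0,0],"offset":[0,0,0],"claw":-1},{"rotation":[0,0,0],"offset":[0,0,0],"claw":-1},{"rotation":[0,0,0],"offset":[0,0,0],"claw":-1},{"rotation":[0,0,0],"offset":[0,0,0],"claw":-1},{"rotation":[0,0,0],"offset":[0,0,0],"claw":-1}]}}

```text
time: 29.9
tcp_pos: [0.5715, -0.0414, 0.1992]
tool_rot: [0.0, 1.0, -0.0, 0.0]
wrist_force: [-2.6, 2.3, 11.2]
grip_width: 0.001
finger_force: 5.7
```

Call:
{"op": "arm_command", "data": {"motion": [{"rotation":[0,0,0],"offset":[0,0,0],"claw":-1},{"rotation":[0,0,0],"offset":[0,0,0],"claw":-1},{"rotation":[0,0,0],"offset":[0,0,0],"claw":-1},{"rotation":[0,0,0],"offset":[0,0,0],"claw":-1},{"rotation":[0,0,0],"offset":[0,0,0],"claw":-1},{"rotation":[0,0,0],"offset":[0,0,0],"claw":-1},{"rotation":[0,0,0],"offset":[0,0,0],"claw":-1},{"rotation":[0,0,0],"offset":[0,0,0],"claw":-1},{"rotation":[0,0,0],"offset":[0,0,0],"claw":-1},{"rotation":[0,0,0],"offset":[0,0,0],"claw":-1}]}}

```text
time: 30.9
tcp_pos: [0.5715, -0.0414, 0.1992]
tool_rot: [0.0, 1.0, -0.0, 0.0]
wrist_force: [-3.1, 0.7, 11.8]
grip_width: 0.001
finger_force: 5.7
```

Held firmly for 3 s at 11–12 N. Raising straight up.

Call:
{"op": "arm_command", "data": {"motion": [{"rotation":[0,0,0],"offset":[0,0,-0.2],"claw":-1},{"rotation":[0,0,0],"offset":[0,0,-0.3],"claw":-1},{"rotation":[0,0,0],"offset":[0,0,-0.4],"claw":-1},{"rotation":[0,0,0],"offset":[0,0,-0.4],"claw":-1},{"rotation":[0,0,0],"offset":[0,0,-0.4],"claw":-1},{"rotation":[0,0,0],"offset":[0,0,-0.4],"claw":-1},{"rotation":[0,0,0],"offset":[0,0,-0.4],"claw":-1},{"rotation":[0,0,0],"offset":[0,0,-0.4],"claw":-1},{"rotation":[0,0,0],"offset":[0,0,-0.4],"claw":-1},{"rotation":[0,0,0],"offset":[0,0,-0.4],"claw":-1},{"rotation":[0,0,0],"offset":[0,0,-0.6],"claw":-1},{"rotation":[0,0,0],"offset":[0,0,-1],"claw":-1},{"rotation":[0,0,0],"offset":[0,0,-1],"claw":-1},{"rotation":[0,0,0],"offset":[0,0,-1],"claw":-1},{"rotation":[0,0,0],"offset":[0,0,0],"claw":-1},{"rotation":[0,0,0],"offset":[0,0,0],"claw":-1}]}}

```text
time: 32.5
tcp_pos: [0.5715, -0.0414, 0.3437]
tool_rot: [0.0, 1.0, -0.0, -0.0]
wrist_force: [0.6, -0.6, -0.9]
grip_width: 0.002
finger_force: 0.0
```

```bash
python3 - <<'E'
from h import *
p,d=read_camera("side"); s=read_state(); print(s["tcp_pos"],s["wrist_force"])
cv2.imwrite("pics/s7.png",cv2.resize(p[70:350,190:480,::-1],(620,598),interpolation=2))
E
```

```text
[ 0.5711425  -0.04142951  0.34287632] [-0.00159783 -0.24516969 -0.69693472]
```

View pics/s7.png

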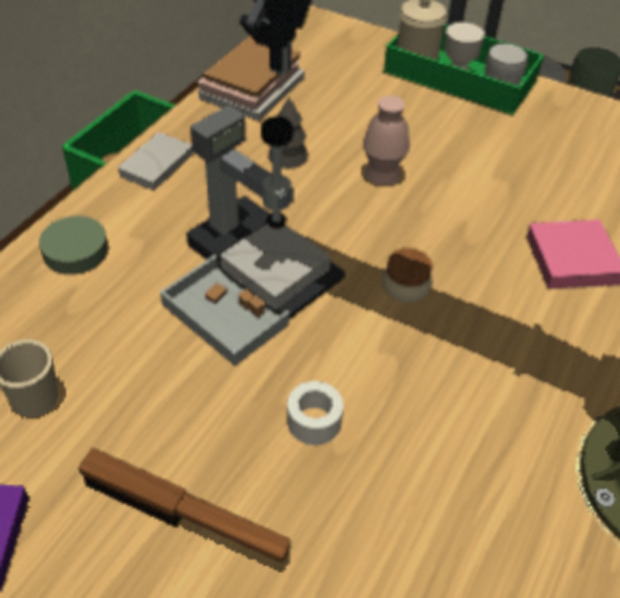

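The foot is back up at (277,220), the chips are in the tray at (215,293) and (252,302), the brush is on the bench, the bystanders are undisturbed and the gripper touches nothing. Handing in.

```bash
python3 -c "from station import *; print(job_done())"
```

```text
the job is handed in; nothing more can be done
None
```

The job is done and handed in: all three chips were swept into the tray with the brush, the brush was laid back on the bench, and the gauge was pressed onto the bare slab at about 11 N for 3 s, then sprang back up (about 33 s of the 72 s used).

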